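# Raise the copy camera from its table case

### The job

On the print table, slide the cover of the wooden case fully open, then squeeze the button on the camera mast's grip block and pull the mast straight up, past its first stop, to its second stop. Finish while still holding it there, button squeezed, fully extended and still, ready for the photo of the print; it springs back if let go. Leave the cover open and the other things lying about where they are.

Things in the scene. Friction and masses are not known exactly. Their poses are not given: they have to be found in the camera images.
- case: wooden case fixed to the table, 280 (its x) x 170 (its y) x 132 mm high; origin at the centre of its underside. The half at negative x is an open compartment (inside 130 along x, 156 mm along y, floor 8 mm up) with the mast in it; the half at positive x is decked, and the cover slides onto it. The compartment's rim: 132 mm high at the long sides, 118 mm at its ends.
- cover_grip (a point): centre of the upright wooden grip bar in the middle of the flat sliding cover. The bar is 12 mm thick along the slide (its x), 70 mm long across (its y), 30 mm tall above the cover's top, and this point is 15 mm above the cover's top. The cover is 134 x 152 x 6 mm, its top 125.5 mm above the table. Axes as the case's.
- cover (a joint): slide of the cover, m: 0 = compartment shut; 0.13 = fully open against its stop (the cover has moved along +x of the case). Needs about 2 N plus a little when moved fast; stays where it is left.
- camera_grip (a point): centre of the black grip block (30 along its x, 28 along its y, 40 mm high) on top of the telescoping mast; moves with it. Stowed it is 96 mm above the table, the block's top 3.5 mm below the cover. A camera barrel (22 mm diameter) sticks out 26 mm from the +x face. The steel button plate (18 wide, 24 mm high, centred 2 mm above this point) stands 6 mm out of the +y face; the -y face is plain.
- mast: upright telescoping mast fixed to the floor of the compartment; origin at the centre of its foot. Its yaw differs somewhat from the case's; grip block and button turn with it. Take the grip block from above with the fingers closing along the mast's y (one on the button, one on the plain face): gripping then squeezes the button in
- button (a joint): travel of the squeeze button into the block, m: 0 = out, 0.005 = fully in. Takes about 2 N to start and 5 N fully in; springs out when let go. While it is out a catch locks the stowed mast; over 0.003 the catch is free.
- mast_mid (a joint): lift of the middle tube out of the fixed sleeve, m: 0 = stowed, 0.05 = its end. It comes out first (about 5 N upward pull); its end is the mast's first stop.
- mast_top (a joint): lift of the top tube with the grip block out of the middle tube, m: 0 = stowed, 0.05 = its end, the mast's second stop. It comes out after the first stop and needs about 7 to 9 N. So the block rises 100 mm in all, straight up. Springs pull the mast down again when it is let go.
- spool: bystander, loose: small cardboard ring (40 mm across, 18 mm high) lying on the floor of the compartment beside the mast
- jar: bystander, loose: closed ink jar, 68 mm across, 85 mm high
- tape: bystander, loose: roll of parcel tape lying flat, 100 mm across, 48 mm high
- jar_lid: bystander, loose: flat jar lid lying on the table, 72 mm across, 12 mm high
- cup: bystander, loose: open cup, 76 mm across, 85 mm high
- squeegee: bystander, loose: flat wooden squeegee with a rubber blade, 160 x 75 x 22 mm, lying beside the case
- brush: bystander, loose: brush about 180 mm long, lying beside the case
- knife: bystander, loose: spatula about 190 mm long, lying beside the case

How it is judged:
On the way, in this order (a step that is already met when the one before it is completed fails the run):
1. the cover is slid fully open (within 10 mm of its stop) (value of joint cover above 0.12 m), for 0.2 s.
2. the button is squeezed in while the mast is still stowed (value of joint button above 0.003 m and value of joint each of mast_mid, mast_top below 0.01 m), for 0.1 s.
3. the mast is pulled out to its second stop (value of joint each of mast_mid, mast_top above 0.045 m), for 0.3 s.
At the end, for the whole second after the job is handed in: The cover is open to within 10 mm of its stop; both tubes of the mast are out to within 5 mm of their ends; the fingers hold the grip block (over 3 N of contact) with the button squeezed (over 3 mm of 5), and it is still (under 20 mm/s) (all of step 3 and value of joint cover above 0.12 m and value of joint button above 0.003 m and contact force between the fingers and mast_top above 3 N and linear speed of mast_top below 0.02 m/s); the arm keeps its last pose, push and grip.
It fails at once if a bystander is moved by more than 30 mm (distance of any of spool, jar, tape, jar_lid, cup, squeegee, brush, knife from where it was at the start of the episode above 0.03 m).
It also fails if it takes over 48 s, if anything falls off the work surface, if the arm or the gripper's body presses on something with over 40 N, if the wrist force passes 120 N, or if a joint passes its speed limit or range.

### The arm

A 6-joint arm with a two-finger parallel gripper is mounted at the origin on the work surface. World frame = base frame: x ahead of the robot, y to its left, z up, the work surface at z = 0. Lengths are in m, angles in rad, forces in N, time in s.
With the tool pointing down it reaches from about 0.325 to 0.9 m from the base axis. Payload 6.1 kg.
Tool frame: the origin (TCP) lies between the finger pads; the fingertips stand 19 mm ahead of it and the grasp point (between the pads) is the TCP; x points along the fingers, y is the direction in which the jaws open and shut, and the axes are right-handed (so a half turn about x gives the same grasp; the last joint's range is limited). The gripper opens to 85 mm and grips with 20 to 120 N. Pads are 22 mm wide; open, the fingers measure 114 mm over their backs; the gripper's body (76 mm by 85 mm) begins 54 mm behind the grasp point. The pads swing forward as they close: fully open they stand 13 mm farther back than shut.
Start: joints at [1.012, 0.22, 1.526, -0, 1.395, -0.126], TCP at [0.262, 0.567, 0.25] pointing down, gripper open.
Joint ranges: [-2.98, 2.98], [-0.91, 2.08], [0.09, 2.57], [-1.24, 4.39], [0.2, 2.65], [-2.68, 2.68]. Speed limits (rad/s): [2.57, 2.57, 3.01, 3.14, 3.14, 3.14].

### API

Orientations are given as a unit quaternion [w, x, y, z].
In Python, from station import state, read_camera, calibration, bot, search_frame, silhouettes, place_of gives the robot as it stands. The module is installed in compiled form; this text tells all that it offers.
- The arm moves only by the shell command python3 -m pendant 'ROWS' [OPENING]. ROWS is JSON, a list that holds one entry, the list of rows, each a list of 4 numbers: the shift along the tool's x, y, z in units of 50 mm (1.0 is 50 mm), then the turn about the tool's x in units of 8 degrees (1.0 is 8 degrees). A call has exactly 8 rows; each row is the pose to reach, as a shift and turn from the pose commanded when the call began, along the tool's axes at that moment; what a row does not reach only later rows make up. A row lasts 1/10 s, in which the tool goes at most 50 mm and 8.59 degrees, less where a joint would pass 70% of its speed; a pose out of reach is approached as far as the arm can. A call with a gripper value outside its range is refused whole. OPENING is the opening in per cent of the stroke, from 0 (shut) to 100 (fully open), set as the call begins (- or left out, the last holds). The fingers move at their own pace and stop on an object; the grip force is fixed at half the most. Time passes only in rows, so rows that repeat a pose let the fingers close, or fill a call up. It gives the time, the measured TCP pose, the force and the opening at its end, in the units of the state.
- state(): the state, without advancing time (a new reading comes with each control period).
- read_camera(name): name is "scene" or "top"; returns (picture, depth): 420x560x3 uint8, red, green, blue; 420x560 float32, m along the optical axis (not along the pixel's ray), 0 where there is no reading.
- calibration(name): a dict with "mtx" (3x3 intrinsics, pixels), "k1" (the pictures are not rectified: a ray, as slopes to the right and down, at radius r is drawn at 1 + k1 r^2 times it, then the intrinsics apply), "R" (3x3) and "t" (3): a world point X has camera coordinates R X + t. Camera axes: x right, y down, z forward; pixel columns grow to the right and rows downward; lengths in m; the calibration is good to about 2 mm. A picture is of the moment at which its call begins. calibration takes no time and is no camera call.
- bot.finish_job(): hands the job in, once; it reports no verdict.
Trained networks look in the newest picture that a camera, given by its name, has taken for a name from the list of things; names that differ only in an ending like _2 or _b are one class to them, and where a whole thing is asked for, a point or a joint stands for the part that bears it (a point fixed in the world has none). Each returns a list of dicts, best first, with "p" (0 to 1); they miss things now and then, are a little off and sometimes report something else, mostly with a low value. They report only what shows in the picture. A call takes as long as a camera call.
- search_frame(query, camera): "rect" ([left, top, right, bottom] in pixels, round what is visible of it).
- silhouettes(query, camera): "mask" (420x560 bool, what is visible of it) and "rect" ([left, top, right, bottom] in pixels, round what is visible of it).
- place_of(query, camera): "location" ([column, row] in pixels: a listed point, or the origin of a listed thing).
The state is a dict: "clock": time; "joint_pos": joint angles; "dq": joint speeds; "joint_torque": joint torques, N m; "tcp_pos": TCP position; "eef_rot": TCP orientation; "wrist_force": force on the tool from outside, world axes, zero at the start; "torque": the same for the moment, N m; "opening": opening from 0.0 (shut) to 1.0 (fully open).
Only numpy, scipy, OpenCV 4.12 (cv2) and the standard library are available. Lean on these libraries where they do the work, as an engineer would, in place of code of your own. Each camera call takes 0.05 s, during which the arm holds its last target.

## Working session

There is one attempt and no reset: what is moved stays moved. The work goes in short steps, Python scripts to look and compute and a shell command to move; the robot and the scene stay as the last step left them, time stands still between calls to the robot, and variables do not carry over. Pictures are saved under pics/ and viewed, and the job is handed in when it is done.

```bash
mkdir -p pics; cat > h.py <<'E'
import numpy as np, cv2
from station import state, read_camera, calibration, bot, search_frame, silhouettes, place_of
def snap(n,f):
    p,d=read_camera(n); cv2.imwrite('pics/'+f,p[:,:,::-1]); np.save('pics/%s_d.npy'%n,d); np.save('pics/%s_p.npy'%n,p); return p,d
def ray(n,px):
    c=calibration(n); K=np.array(c['mtx']); px=np.asarray(px,float).reshape(-1,1,2)
    # distortion about r: x*(1+k1 r^2)
    u=cv2.undistortPoints(px,K,np.array([c['k1'],0,0,0.]))
    return u.reshape(-1,2)
def world(n,px,depth=None,z=None):
    c=calibration(n);R=np.array(c['R']);t=np.array(c['t'])
    u=ray(n,px); d=np.c_[u,np.ones(len(u))]
    if depth is not None: return (d*np.asarray(depth).reshape(-1,1)-t)@R
    o=-R.T@t; w=d@R
    return o+w*((z-o[2])/w[:,2])[:,None]
def proj(n,X):
    c=calibration(n); R=np.array(c['R']);t=np.array(c['t'])
    return cv2.projectPoints(np.asarray(X,float).reshape(-1,1,3),cv2.Rodrigues(R)[0],t,np.array(c['mtx']),np.array([c['k1'],0,0,0.]))[0].reshape(-1,2)
E
python3 - <<'E'
from h import *
print(state())
for n in('scene','top'):
    snap(n,n+'0.png'); c=calibration(n); print(n,c['k1'],-np.array(c['R']).T@np.array(c['t']))
    for q in('case','cover_grip','camera_grip','mast'):
        for r in place_of(q,n)[:2]: print(q,r)
print(state()['clock'])
E
```

```text
{'clock': 0.0, 'joint_pos': array([ 1.01194470e+00,  2.21213045e-01,  1.52763156e+00,  2.47753845e-05,
        1.39471038e+00, -1.26104190e-01]), 'dq': array([ 9.50220393e-05, -1.53919443e-03, -1.48458012e-03,  6.22159430e-04,
        1.72003979e-03, -1.02897462e-03]), 'joint_torque': array([-7.07771122e-06, -4.96901858e+01, -3.89394379e+01, -9.63705361e-05,
        1.09366418e-02,  4.44423472e-05]), 'tcp_pos': array([0.26179361, 0.56689154, 0.2491965 ]), 'eef_rot': array([ 0.69037697,  0.15115911,  0.69085919, -0.15246031]), 'wrist_force': array([ 0.41755793,  0.26900352, -0.71799864]), 'torque': array([-0.00781636, -0.0275831 ,  0.03461098]), 'opening': 1.0036810321671574}
scene 0.0019216104621592354 [ 0.96299616 -0.47300615  0.99699729]
case {'location': [264.2, 221.3], 'p': 0.79}
case {'location': [209.2, 304.3], 'p': 0.43}
cover_grip {'location': [240.7, 208.2], 'p': 0.82}
top -0.02497267620810936 [0.45786965 0.00282431 1.29318338]
case {'location': [279.3, 229.5], 'p': 0.89}
cover_grip {'location': [305.8, 222.1], 'p': 0.91}
camera_grip {'location': [303.1, 223.9], 'p': 0.66}
camera_grip {'location': [213.6, 181.8], 'p': 0.51}
0.5
```

View pics/scene0.png

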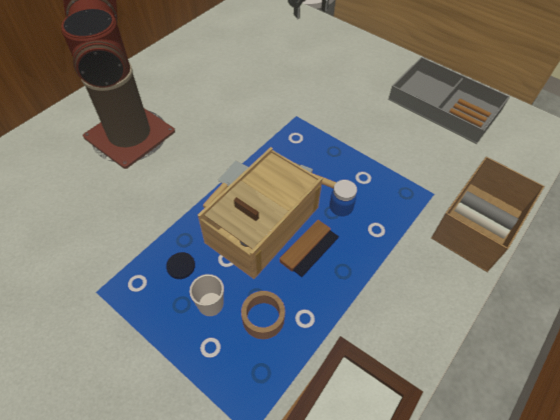

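View pics/top0.png

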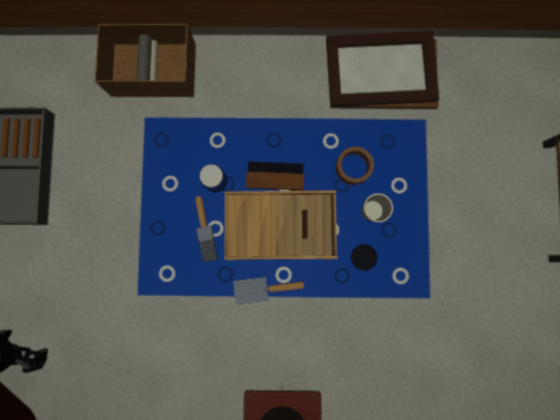

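The scene view shows the case in the middle of the blue mat. In the top view it spans about (224–338, 190–261), with the dark grip bar at (305,223). The cover is at image right (world −y), so it should open towards image left (+y).

```bash
python3 - <<'E'
from h import *
p=np.load('pics/top_p.npy');d=np.load('pics/top_d.npy')
im=cv2.resize(p[170:280,200:360,::-1],None,fx=5,fy=5,interpolation=cv2.INTER_CUBIC); cv2.imwrite('pics/crop0.png',cv2.convertScaleAbs(im,alpha=1.6))
v,u=np.mgrid[0:420,0:560]; W=world('top',np.c_[u.ravel(),v.ravel()],d.ravel()).reshape(420,560,3)
ok=d>0
def rect(m):
    (c,s,a)=cv2.minAreaRect(W[m][:,:2].astype(np.float32)*1000); print(m.sum(),c,s,a,W[m].mean(0),np.median(W[m][:,2]))
box=(u>215)&(u<345)&(v>180)&(v<270)&ok
z=W[...,2]
rect(box&(z>.11)&(z<.142)); rect(box&(z>.127)&(z<.14));rect(box&(z>.147)&(z<.165))
print(np.histogram(z[box],bins=np.arange(0,.18,.01)))
print(world('top',[[305.8,222.1]],z=.1405),world('top',[[304.5,223]],z=.1555))
E
```

```text
7213 (537.5936279296875, 9.560943603515625) (170.3364715576172, 280.0728454589844) 1.2052538394927979 [0.53765168 0.01445803 0.12262107] 0.1227016526490492
1482 (537.5899047851562, 9.7388916015625) (170.3364715576172, 279.71697998046875) 1.2052538394927979 [ 0.53812046 -0.0225269   0.1299509 ] 0.12920858324260787
142 (538.4846801757812, -49.80586242675781) (66.3936996459961, 12.161111831665039) 1.4650135040283203 [ 0.53794676 -0.04935958  0.15537257] 0.1554954354110617
(array([2000,  166,  345,   10,   22,   43,   43,   24,   45,   24,   38,
       2722, 3890,  601,   11,  137,    2]), array([0.  , 0.01, 0.02, 0.03, 0.04, 0.05, 0.06, 0.07, 0.08, 0.09, 0.1 ,
       0.11, 0.12, 0.13, 0.14, 0.15, 0.16, 0.17]))
[[ 0.54276635 -0.05393062  0.1405    ]] [[ 0.53943614 -0.0500362   0.1555    ]]
```

View pics/crop0.png

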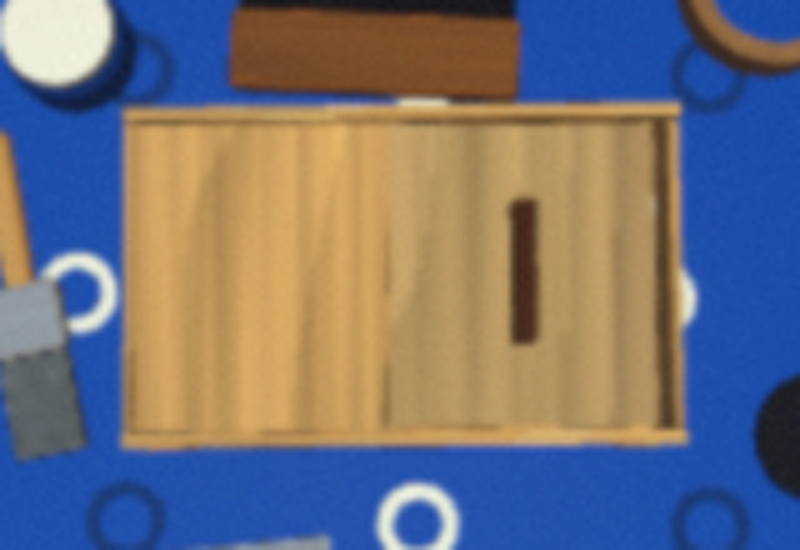

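```bash
cat >> h.py <<'E'
from scipy.spatial.transform import Rotation as Ro
def toolR(s=None):
    s=s or state(); return Ro.from_quat(np.roll(s['eef_rot'],-1))
def plan(target,yaw=None):
    "target TCP; yaw = direction of tool y in deg (mod 180)"
    s=state(); R=toolR(s); M=R.as_matrix(); d=M.T@(np.array(target)-s['tcp_pos'])
    y=np.degrees(np.arctan2(M[1,1],M[0,1])); 
    print('tcp',s['tcp_pos'].round(4),'tool x',M[:,0].round(4),'y yaw',y.round(2),'clock',round(s['clock'],2),'F',s['wrist_force'].round(1),'op',round(s['opening'],3),'q6',s['joint_pos'].round(2))
    print('shift units',(d/.05).round(3))
    if yaw is not None:
        # turn about tool x (down) by +a changes yaw by -a
        a=-((yaw-y+90)%180-90); print('turn units',round(a/8,3),'alt',round((a-180*np.sign(a))/8,3))
E
python3 - <<'E'
from h import *
plan([.5385,-.0498,.22],91.2)
E
```

```text
tcp [0.2621 0.5674 0.2503] tool x [-0. -0. -1.] y yaw 65.2 clock 0.5 F [-0.6 -1.3 -0.1] op 0.998 q6 [ 1.01  0.22  1.53  0.    1.39 -0.13]
shift units [ 0.606 -8.887 10.195]
turn units -3.25 alt 19.25
```

```bash
python3 -m pendant '[[[0,-0.4,0.5,-0.3],[0,-1,1.15,-0.8],[0,-1.6,1.85,-1.3],[0,-2.2,2.55,-1.8],[0,-2.8,3.2,-2.3],[0,-3.4,3.9,-2.8],[0,-4,4.6,-3.25],[0,-4.4,5.05,-3.25]]]' 70
python3 -c "
from h import *
plan([.5385,-.0498,.22],91.2)"
```

```text
clock: 1.3
tcp_pos: [0.4, 0.2593, 0.2506]
eef_rot: [0.707, -0.008, 0.707, 0.007]
wrist_force: [0.3, 1.1, -0.4]
opening: 0.699
tcp [0.4    0.2593 0.2506] tool x [ 1.1e-03 -3.0e-04 -1.0e+00] y yaw 91.22 clock 1.3 F [ 0.3  1.1 -0.4] op 0.699 q6 [ 0.41 -0.14  1.9  -0.    1.38 -1.18]
shift units [ 0.618 -6.239  2.637]
turn units 0.003 alt -22.497
```

```bash
python3 -m pendant '[[[0,-0.6,0.25,0],[0,-1.5,0.63,0],[0,-2.4,1,0],[0,-3.3,1.4,0],[0.1,-4.2,1.8,0],[0.3,-5.1,2.15,0],[0.5,-5.8,2.5,0],[0.6,-6.24,2.64,0]]]'
python3 -c "
from h import *
plan([.5385,-.0498,.150],91.2)"
```

```text
clock: 2.1
tcp_pos: [0.5383, -0.0503, 0.2195]
eef_rot: [0.707, -0.007, 0.707, 0.006]
wrist_force: [0.3, -0.1, -0.6]
opening: 0.699
tcp [ 0.5383 -0.0503  0.2195] tool x [-2.e-04 -4.e-04 -1.e+00] y yaw 91.06 clock 2.1 F [ 0.3 -0.1 -0.6] op 0.699 q6 [-0.24  0.04  1.78 -0.    1.32 -1.83]
shift units [1.391 0.011 0.005]
turn units -0.017 alt 22.483
```

```bash
python3 -m pendant '[[[0.2,0,0,0],[0.5,0,0,0],[0.8,0,0,0],[1.1,0,0,0],[1.27,0,0,0],[1.27,0,0,0],[1.27,0,0,0],[1.27,0,0,0]]]' && python3 -m pendant '[[[0,0,0,0],[0,0,0,0],[0,0,0,0],[0,0,0,0],[0,0,0,0],[0,0,0,0],[0,0,0,0],[0,0,0,0]]]' 0
python3 -c "
from h import *
snap('scene','s1.png')
plan([.5385-.13*.021,-.0498+.13,.155],91.2)"
```

```text
clock: 2.9
tcp_pos: [0.5382, -0.0474, 0.1577]
eef_rot: [0.708, -0.008, 0.707, 0.007]
wrist_force: [-0.3, 0.0, 0.1]
opening: 0.699
clock: 3.7
tcp_pos: [0.5379, -0.0477, 0.1574]
eef_rot: [0.707, -0.008, 0.707, 0.007]
wrist_force: [-1.9, -1.0, 5.4]
opening: 0.119
tcp [ 0.5379 -0.0477  0.1574] tool x [ 7.e-04 -5.e-04 -1.e+00] y yaw 91.19 clock 3.75 F [-1.3 -1.   6.7] op 0.123 q6 [-0.23  0.1   1.84 -0.    1.2  -1.83]
shift units [0.047 2.558 0.011]
turn units -0.001 alt 22.499
```

View pics/s1.png

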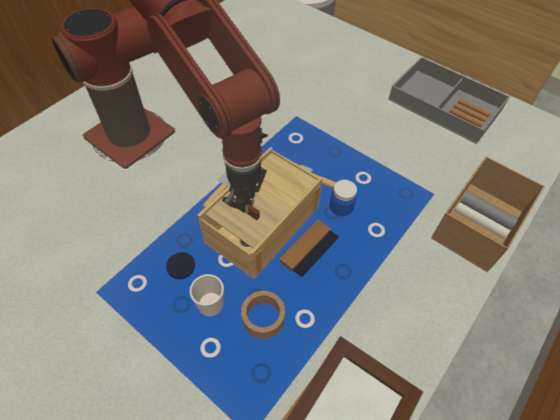

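The scene picture shows the gripper on the bar near (245,195), and the opening of about 10 mm agrees with the bar. Next I slide the cover towards +y.

```bash
python3 -m pendant '[[[0,0.15,0,0],[0,0.5,0,0],[0,0.9,0,0],[0,1.3,0,0],[0,1.7,0,0],[0,2.1,0,0],[0,2.45,0,0],[0,2.6,0,0]]]' && python3 -m pendant '[[[0,0.02,0,0],[0,0.02,0,0],[0,0.02,0,0],[0,0.02,0,0],[0,0.02,0,0],[0,0.02,0,0],[0,0.02,0,0],[0,0.02,0,0]]]'
python3 -c "
from h import *
snap('scene','s2.png')
plan([.5385-.13*.021,-.0498+.13,.155],91.2)"
```

```text
clock: 4.55
tcp_pos: [0.5356, 0.0702, 0.1574]
eef_rot: [0.707, -0.018, 0.707, -0.001]
wrist_force: [-3.4, -75.0, 6.1]
opening: 0.121
clock: 5.35
tcp_pos: [0.5357, 0.0698, 0.1575]
eef_rot: [0.707, -0.015, 0.707, -0.002]
wrist_force: [-3.7, -54.3, 6.9]
opening: 0.124
tcp [0.5356 0.0698 0.1574] tool x [-4.000e-04 -2.400e-02 -9.997e-01] y yaw 91.08 clock 5.4 F [ -3.2 -54.6   6.5] op 0.118 q6 [-0.    0.11  1.83 -0.03  1.2  -1.58]
shift units [0.044 0.208 0.006]
turn units -0.015 alt 22.485
```

View pics/s2.png

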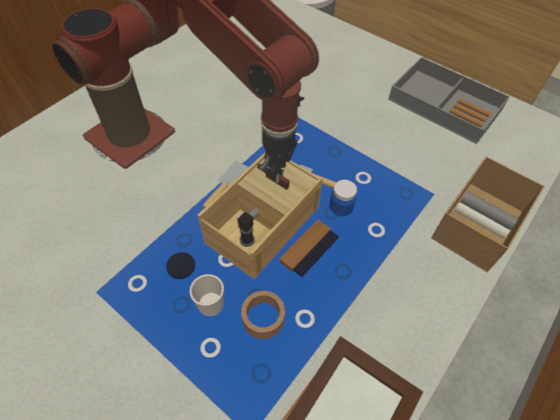

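The compartment is open and the mast shows at (246,228). The cover stopped with 54 N on it, which suggests it was already a little open at the start and is now on its stop. I'll relieve the push, release, rise and check.

```bash
python3 -m pendant '[[[0,-0.1,0,0],[0,-0.2,0,0],[0,-0.2,0,0],[0,-0.2,0,0],[0,-0.2,0,0],[0,-0.2,0,0],[0,-0.2,0,0],[0,-0.2,0,0]]]'
python3 -m pendant '[[[0,0,0,0],[0,0,0,0],[0,0,0,0],[-0.1,0,0,0],[-0.5,0,0,0],[-1,0,0,0],[-1.5,0,0,0],[-2,0,0,0]]]' 70
python3 -m pendant '[[[0,0.3,-0.2,0],[0,0.8,-0.6,0],[0,1.4,-1,0],[0,2,-1.4,0],[0,2.6,-1.8,0],[0,3.2,-2.2,0],[0,3.7,-2.5,0],[0,4,-2.6,0]]]'
cat > look.py <<'E'
from h import *
p,d=snap('top','t3.png')
for q in('camera_grip','mast','case','cover_grip'):
    for r in place_of(q,'top')[:2]: print(q,r)
np.save('pics/mg.npy',silhouettes('spool','top')[0]['mask'] if silhouettes('spool','top') else 0)
im=cv2.resize(p[170:280,200:360,::-1],None,fx=5,fy=5,interpolation=cv2.INTER_CUBIC); cv2.imwrite('pics/crop3.png',cv2.convertScaleAbs(im,alpha=1.6))
v,u=np.mgrid[0:420,0:560]; W=world('top',np.c_[u.ravel(),v.ravel()],d.ravel()).reshape(420,560,3)
z=W[...,2]
def rect(m):
    (c,s,a)=cv2.minAreaRect(W[m][:,:2].astype(np.float32)*1000); print(m.sum(),c,s,a,W[m].mean(0),np.median(z[m]))
box=(u>215)&(u<345)&(v>180)&(v<270)&(d>0)
rect(box&(z>.147)&(z<.165))
cz=(u>280)&(u<330)&(v>198)&(v<254)&(d>0)
print(np.histogram(z[cz],bins=np.arange(0,.18,.01)))
rect(cz&(z>.108)&(z<.124)); 
E
python3 look.py; python3 -c "
from h import *
plan([.5385,-.05,.25],91.2)"
```

```text
clock: 6.2
tcp_pos: [0.5356, 0.0691, 0.1575]
eef_rot: [0.707, -0.01, 0.707, 0.004]
wrist_force: [-2.1, -18.6, 5.1]
opening: 0.124
clock: 7.0
tcp_pos: [0.5349, 0.074, 0.258]
eef_rot: [0.707, -0.008, 0.707, 0.008]
wrist_force: [0.9, -0.1, 0.3]
opening: 0.699
clock: 7.8
tcp_pos: [0.3983, 0.2729, 0.2562]
eef_rot: [0.707, -0.008, 0.708, 0.009]
wrist_force: [0.4, -1.1, 0.2]
opening: 0.7
camera_grip {'location': [309.8, 222.3], 'p': 0.68}
mast {'location': [274.7, 176.7], 'p': 0.36}
case {'location': [278.7, 228.0], 'p': 0.59}
cover_grip {'location': [254.9, 224.8], 'p': 0.55}
158 (535.9254150390625, 69.54993438720703) (68.43099975585938, 12.30771255493164) 1.0156443119049072 [0.53560906 0.06956946 0.15447827] 0.15490313858424343
(array([1671,  523,  112,    5,    0,    0,    1,    0,    2,   26,   86,
        132,  124,    3,    0,    0,    0]), array([0.  , 0.01, 0.02, 0.03, 0.04, 0.05, 0.06, 0.07, 0.08, 0.09, 0.1 ,
       0.11, 0.12, 0.13, 0.14, 0.15, 0.16, 0.17]))
177 (530.7052001953125, -31.949928283691406) (122.8794174194336, 78.3332748413086) 0.54487144947052 [ 0.53739917 -0.04483706  0.11651724] 0.11603475062999749
tcp [0.401  0.2702 0.2566] tool x [-3.e-04 -3.e-04 -1.e+00] y yaw 91.16 clock 8.15 F [ 0.2 -0.2 -0.1] op 0.699 q6 [ 0.43 -0.13  1.88 -0.    1.39 -1.16]
shift units [ 0.132 -6.458  2.619]
turn units -0.005 alt 22.495
```

View pics/crop3.png

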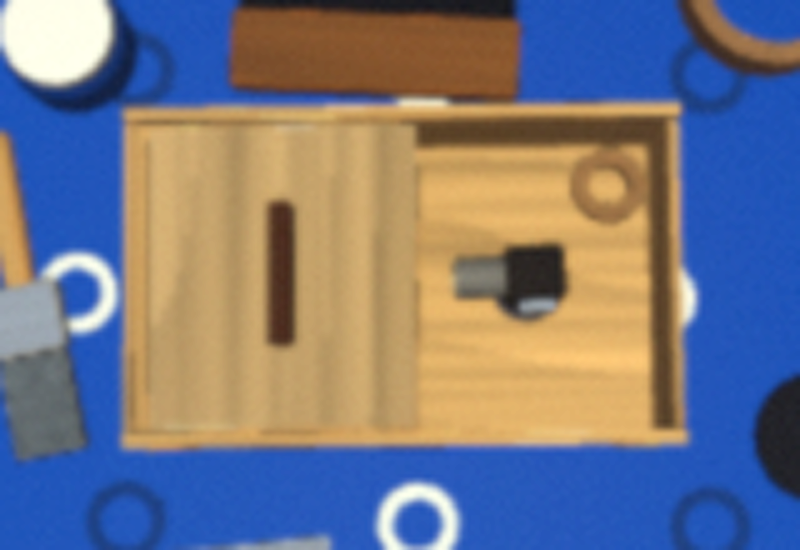

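The cover bar now sits at case x = +60 mm. That puts the closed position at −70 mm, which matches the compartment's extent, so the cover is at its stop. In the crop the mast block is at (507–565, 245–300), the barrel points left (+y), and the button is at the bottom (−x). Next I measure the block's pose.

```bash
python3 - <<'E'
from h import *
p=np.load('pics/top_p.npy');d=np.load('pics/top_d.npy')
r0,r1,c0,c1=205,245,282,322
im=cv2.resize(p[r0:r1,c0:c1,::-1],None,fx=15,fy=15,interpolation=cv2.INTER_CUBIC); im=cv2.convertScaleAbs(im,alpha=2.2)
cv2.imwrite('pics/crop4.png',im)
v,u=np.mgrid[0:420,0:560]; W=world('top',np.c_[u.ravel(),v.ravel()],d.ravel()).reshape(420,560,3)
np.set_printoptions(linewidth=250)
print((W[212:240,286:320,2]*1000).astype(int))
m=(p.max(2)<50); m[:r0]=0;m[r1:]=0;m[:,:c0]=0;m[:,c1:]=0
top=m&(abs(W[...,2]-.116)<.006)
for k in(m,top):
    w=world('top',np.c_[u[k],v[k]],z=.116)[:,:2]*1000
    print(k.sum(),cv2.minAreaRect(w.astype(np.float32)),w.mean(0))
# barrel axis
b=(abs(W[...,2]-.100)<.012)&(~m)&(u>288)&(u<302)&(v>215)&(v<235)
w=W[b]; print(b.sum(),w.mean(0),cv2.minAreaRect((w[:,:2]*1000).astype(np.float32)))
E
```

```text
[[   4    7    7    8    8    3    7    9   10   12    4   10    5   10   12    8   14    9   11    7    8    8    9    4    7    8    5    5    6    9   11   27   25   26]
 [   9    5    6    1    4    5    9    8   10    9    7   10    6    8   10   10    5    6    3    8    9   10   10    8    8   13    7   10    7    6    8    8   17   23]
 [   9    4   10    9    9    8    7    5    9    6    6    5    8    9   11    9    9    8    6    5    8    8    7    7    9    7    5    6    8   10   10   11    8    8]
 [  10    8    5    8    2    8   11    6    7    8    7   12   10    8   13    8    6   10    7   12    9    7    4    9    8   11   10    7    7    7    5    5    4   10]
 [   7    7    4    9   10    3   12    6    8    6    7    5    5    4   10    5    9    8    7   11    5    6    8    9    8    6   14    6   13    8   11   10 1293    4]
 [  10    7    8    4    5    7    7    9   11    9    5    9    7   10    6    5    7    6    7    7    7    7    7    6   11    9    7    8    9    8    4    9    4    9]
 [   5    6    9    8    7    5   11   13   10    4    5    7 
[... 3456 characters left out ...]
  8   13    4    3    6    8    9    7   11    9    7    7    8    7    6    7    5    7   12    7    9   10    8]
 [   8    6    3    7    3    9    9    1    8   11   10    4    9    9   10    8    6    7    8    6    4    6   10    7    7    7    8    5   11    5    5    8   10   11]]
121 ((536.1104125976562, -55.01060485839844), (30.2320499420166, 32.3562126159668), 10.010100364685059) [537.94778393 -55.43854864]
108 ((539.8043823242188, -56.89540100097656), (25.232263565063477, 27.7432918548584), 0.5335747599601746) [539.32285056 -56.36051405]
90 [ 0.53813444 -0.02912355  0.10220337] ((538.1956787109375, -28.373027801513672), (21.21820068359375, 25.571168899536133), 0.13675320148468018)
```

View pics/crop4.png

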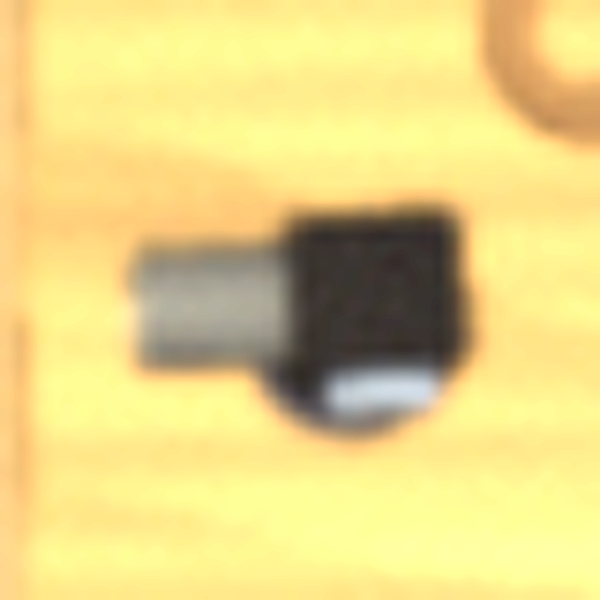

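```bash
cat > fit.py <<'E'
from h import *
import os
from scipy.optimize import minimize
p=np.load('pics/top_p.npy').astype(float)
sp,_=snap('scene','s4.png') if not os.path.exists('pics/s4.png') else (np.load('pics/scene_p.npy'),0)
sp=sp.astype(float)
S=6
def hullmask(cam,P,r0,c0,h,w):
    q=proj(cam,P); q=(q-[c0,r0]+.5)*S-.5
    m=np.zeros((h*S,w*S),np.uint8); cv2.fillConvexPoly(m,np.round(cv2.convexHull(q.astype(np.float32))*16).astype(np.int32),1,shift=4); return m.astype(bool)
def box(a,b): return np.array([[x,y,z] for x in(a[0],b[0]) for y in (a[1],b[1]) for z in (a[2],b[2])])
t=np.linspace(0,2*np.pi,24,endpoint=False)
cyl=np.r_[np.c_[0*t+.015,.011*np.cos(t),.011*np.sin(t)],np.c_[0*t+.041,.011*np.cos(t),.011*np.sin(t)]]
def model(cam,x,y,yaw,r0,c0,h,w,zb=.002):
    Rz=Ro.from_euler('z',yaw,degrees=True)
    T=lambda P: Rz.apply(P)+[x,y,.096]
    B=hullmask(cam,T(box((-.015,-.014,-.02),(.015,.014,.02))),r0,c0,h,w)
    top=hullmask(cam,T(box((-.015,-.014,.0199),(.015,.014,.02))),r0,c0,h,w)
    C=hullmask(cam,T(cyl+[0,0,zb]),r0,c0,h,w)
    U=hullmask(cam,T(box((-.009,.013,-.010),(.009,.020,.014))),r0,c0,h,w)
    L=np.zeros(B.shape,int); L[C]=1; L[U]=2; 
    L[B]=3; L[top]=4
    sv=U&B&~top  # button drawn over +y face only when that face is seen
    if cam=='top': L[sv]=2
    return L
def cost(th,cam,img,r0,c0,h,w,ret=False):
    L=model(cam,*th[:3],r0,c0,h,w)
    K=L.max()+1
    A=np.stack([(L==k).reshape(h,S,w,S).mean((1,3)).ravel() for k in range(5)],1)
    I=img[r0:r0+h,c0:c0+w].reshape(-1,3)
    use=np.ones(h*w,bool)
    s,_,_,_=np.linalg.lstsq(A,I,rcond=None)
    e=np.abs(A@s-I).sum(1); e=np.minimum(e,60)
    return e.mean()
if __name__=='__main__':
    for name,cfg in {'top':('top',p,214,284,24,34)}.items():
        best=[]
        for yaw in range(70,116,3):
            r=minimize(lambda q:cost((q[0]/1000,q[1]/1000,yaw),*cfg),[539,-56],method='Nelder-Mead',options=dict(initial_simplex=[[539,-56],[541,-56],[539,-54]],xatol=.1,fatol=.01))
            print(yaw,r.x.round(1),round(r.fun,2))
E
python3 fit.py
python3 - <<'E'
from h import *
p=np.load('pics/scene_p.npy');q=proj('scene',[.539,-.056,.11])[0];print(q)
c,r=q.astype(int)
im=cv2.resize(p[r-30:r+30,c-35:c+35,::-1],None,fx=10,fy=10,interpolation=cv2.INTER_CUBIC); cv2.imwrite('pics/crop5.png',cv2.convertScaleAbs(im,alpha=1.6))
E
```

```text
70 [536.4 -56.2] 25.5
73 [536.6 -56.2] 24.69
76 [537.1 -55.9] 23.91
79 [537.8 -55.7] 23.16
82 [538.3 -56.7] 22.43
85 [537.6 -56.6] 21.58
88 [538.7 -56.1] 20.59
91 [539.8 -57.5] 19.67
94 [540.3 -57.5] 19.36
97 [540. -57.] 20.18
100 [540.4 -57.1] 21.24
103 [540.8 -57.3] 22.66
106 [541.1 -57.2] 24.06
109 [540.5 -56.9] 25.27
112 [541.2 -57.3] 26.56
115 [541.8 -57.1] 27.71
[245.28949987 216.54850707]
```

View pics/crop5.png

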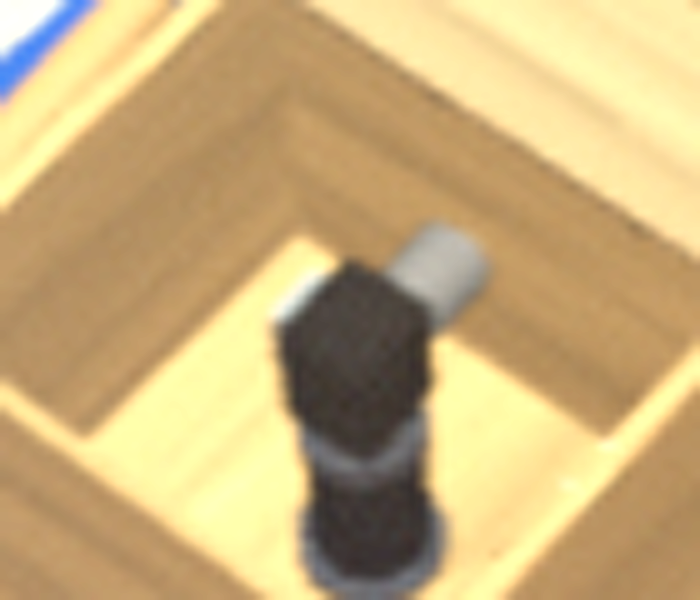

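The scene crop shows the block with its barrel at (440,270) pointing +y and the button on the robot side at (295,295). The fits and edges give a block centre of about (0.540, −0.057) and a yaw of about 94°, so the tool y should be at 4°.

```bash
python3 -m pendant '[[[0,-0.3,0.13,0.5],[0,-0.9,0.37,1.3],[0,-1.6,0.65,2.2],[0,-2.3,0.95,3.1],[0,-3,1.2,4],[0,-3.6,1.45,4.9],[0,-4.1,1.65,5.7],[0,-4.4,1.8,6.2]]]'
python3 -c "
from h import *
plan([.5400,-.0572,.22],4)"
```

```text
clock: 9.0
tcp_pos: [0.4961, 0.0499, 0.2568]
eef_rot: [0.644, 0.292, 0.644, -0.292]
wrist_force: [0.6, 0.3, -0.4]
opening: 0.695
tcp [0.4961 0.0499 0.2568] tool x [ 0.e+00 -5.e-04 -1.e+00] y yaw 41.18 clock 9.0 F [ 0.6  0.3 -0.4] op 0.695 q6 [-0.06 -0.09  1.84 -0.    1.39 -0.78]
shift units [ 0.736 -0.749  2.191]
turn units 4.648 alt -17.852
```

```bash
python3 -m pendant '[[[0,-0.1,0.3,0.7],[0,-0.2,0.7,1.5],[0,-0.35,1.1,2.3],[0,-0.5,1.5,3.1],[0.1,-0.65,1.9,3.9],[0.3,-0.75,2.19,4.5],[0.5,-0.75,2.19,4.65],[0.7,-0.75,2.19,4.65]]]' 80
python3 -c "
from h import *
plan([.5400,-.0572,.097],4)"
```

```text
clock: 9.8
tcp_pos: [0.5398, -0.0544, 0.2208]
eef_rot: [0.518, 0.48, 0.519, -0.481]
wrist_force: [0.6, 0.7, -0.0]
opening: 0.798
tcp [ 0.5398 -0.0544  0.2208] tool x [-8.e-04  6.e-04 -1.e+00] y yaw 4.38 clock 9.8 F [ 0.6  0.7 -0. ] op 0.798 q6 [-0.25  0.05  1.77  0.    1.32 -0.32]
shift units [2.477 0.003 0.057]
turn units 0.047 alt -22.453
```

```bash
python3 -m pendant '[[[0.2,0,0.04,0.05],[0.5,0,0.04,0.05],[0.8,0,0.04,0.05],[1.1,0,0.04,0.05],[1.3,0,0.04,0.05],[1.5,0,0.04,0.05],[1.6,0,0.04,0.05],[1.6,0,0.04,0.05]]]'
python3 - <<'E'
from h import *
p,d=snap('scene','s6.png')
cv2.imwrite('pics/c6.png',cv2.convertScaleAbs(cv2.resize(p[170:260,190:320,::-1],None,fx=6,fy=6,interpolation=cv2.INTER_CUBIC),alpha=1.6))
plan([.5400,-.0572,.097],4)
E
```

```text
clock: 10.6
tcp_pos: [0.5399, -0.0559, 0.141]
eef_rot: [0.517, 0.482, 0.518, -0.482]
wrist_force: [0.8, -0.9, -0.1]
opening: 0.798
tcp [ 0.5403 -0.056   0.1417] tool x [-2.e-04  0.e+00 -1.e+00] y yaw 4.01 clock 10.65 F [-0.6 -0.2 -0.7] op 0.798 q6 [-0.25  0.13  1.84 -0.    1.17 -0.32]
shift units [ 0.894 -0.008  0.023]
turn units 0.001 alt -22.499
```

View pics/c6.png

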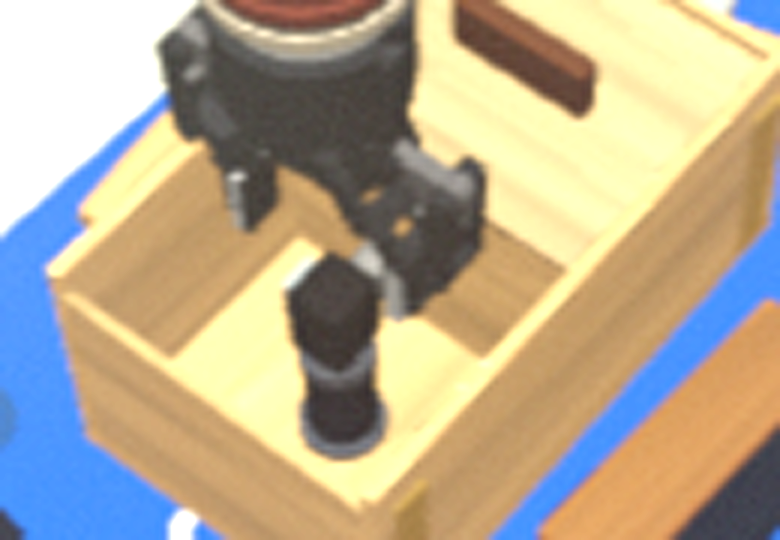

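The fingers straddle the block, with fingertips at (240,225) and (400,310) in the crop and the block top between them at (335,275). I descend and close.

```bash
python3 -m pendant '[[[0.15,0,0,0],[0.35,0,0.02,0],[0.55,0,0.02,0],[0.75,0,0.02,0],[0.88,0,0.02,0],[0.88,0,0.02,0],[0.88,0,0.02,0],[0.88,0,0.02,0]]]' && python3 -m pendant '[[[0,0,0,0],[0,0,0,0],[0,0,0,0],[0,0,0,0],[0,0,0,0],[0,0,0,0],[0,0,0,0],[0,0,0,0]]]' 0
python3 - <<'E'
from h import *
p,d=snap('scene','s7.png')
cv2.imwrite('pics/c7.png',cv2.convertScaleAbs(cv2.resize(p[170:260,190:320,::-1],None,fx=6,fy=6,interpolation=cv2.INTER_CUBIC),alpha=1.6))
plan([.5400,-.0572,.197],4)
E
```

```text
clock: 11.45
tcp_pos: [0.5408, -0.0571, 0.0983]
eef_rot: [0.517, 0.482, 0.517, -0.482]
wrist_force: [0.9, -0.0, 0.5]
opening: 0.801
clock: 12.25
tcp_pos: [0.5407, -0.0571, 0.0984]
eef_rot: [0.517, 0.482, 0.517, -0.482]
wrist_force: [-1.0, -0.4, 5.1]
opening: 0.323
tcp [ 0.5407 -0.0571  0.0984] tool x [ 7.e-04 -1.e-04 -1.e+00] y yaw 4.0 clock 12.3 F [-0.9  0.6  5.4] op 0.322 q6 [-0.25  0.19  1.87  0.    1.08 -0.32]
shift units [-1.972e+00 -1.300e-02  1.000e-03]
turn units 0.0 alt -22.5
```

View pics/c7.png

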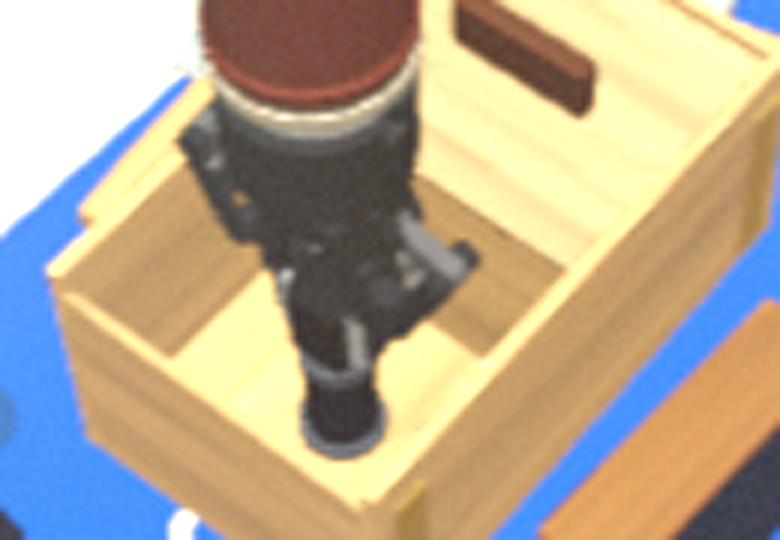

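The fingers have closed on the block: 27 mm read, plus the same bias of about 2 mm as on the bar, gives about 29 mm, so the button is fully in. Side force is near zero. I pull up.

```bash
python3 -m pendant '[[[-0.05,0,0,0],[-0.15,0,0,0],[-0.3,0,0,0],[-0.45,0,0,0],[-0.6,0,0,0],[-0.75,0,0,0],[-0.9,0,0,0],[-1,0,0,0]]]' && python3 -m pendant '[[[-0.1,0,0,0],[-0.2,0,0,0],[-0.35,0,0,0],[-0.5,0,0,0],[-0.65,0,0,0],[-0.8,0,0,0],[-0.92,0,0,0],[-0.98,0,0,0]]]'
python3 - <<'E'
from h import *
p,d=snap('scene','s8.png')
cv2.imwrite('pics/c8.png',cv2.convertScaleAbs(cv2.resize(p[150:260,180:310,::-1],None,fx=5,fy=5,interpolation=cv2.INTER_CUBIC),alpha=1.6))
plan([.5407,-.0571,.1984],4)
E
```

```text
clock: 13.1
tcp_pos: [0.5405, -0.0571, 0.1487]
eef_rot: [0.517, 0.482, 0.517, -0.482]
wrist_force: [4.7, -0.0, -6.3]
opening: 0.32
clock: 13.9
tcp_pos: [0.5403, -0.057, 0.1969]
eef_rot: [0.517, 0.482, 0.517, -0.482]
wrist_force: [5.9, -0.7, -8.2]
opening: 0.321
tcp [ 0.5404 -0.0571  0.1972] tool x [ 2.e-04 -1.e-04 -1.e+00] y yaw 4.0 clock 13.95 F [ 3.5 -0.  -6.5] op 0.322 q6 [-0.25  0.07  1.8  -0.    1.28 -0.32]
shift units [-0.024  0.007  0.001]
turn units 0.0 alt -22.5
```

View pics/c8.png

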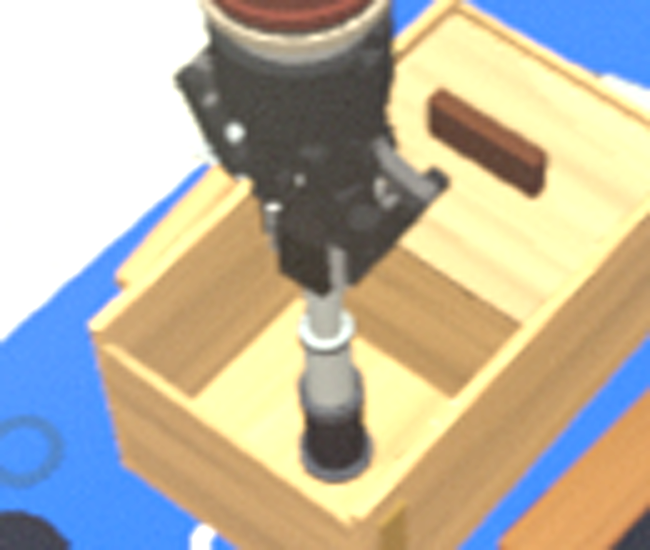

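The picture shows both tubes out and the block near (305,255). I pull a little further to feel the second stop.

```bash
python3 -m pendant '[[[-0.02,0,0,0],[-0.04,0,0,0],[-0.06,0,0,0],[-0.07,0,0,0],[-0.07,0,0,0],[-0.07,0,0,0],[-0.07,0,0,0],[-0.07,0,0,0]]]'
python3 - <<'E'
from h import *
plan([.5407,-.0571,.1984],4)
E
```

```text
clock: 14.75
tcp_pos: [0.5402, -0.057, 0.1987]
eef_rot: [0.517, 0.482, 0.517, -0.482]
wrist_force: [7.7, -1.3, -12.6]
opening: 0.319
tcp [ 0.5402 -0.057   0.1987] tool x [-6.e-04  3.e-04 -1.e+00] y yaw 3.99 clock 14.75 F [  7.7  -1.3 -12.6] op 0.319 q6 [-0.25  0.07  1.79  0.    1.28 -0.32]
shift units [0.006 0.01  0.002]
turn units -0.001 alt 22.499
```

The force rose to 12.6 N and the block travelled 100.3 mm, so it is on the stop. I hold, check, and hand in.

```bash
python3 -m pendant '[[[0,0,0,0],[0,0,0,0],[0,0,0,0],[0,0,0,0],[0,0,0,0],[0,0,0,0],[0,0,0,0],[0,0,0,0]]]'
python3 - <<'E'
from h import *
p,d=snap('scene','s9.png')
v,u=np.mgrid[0:420,0:560]; W=world('scene',np.c_[u.ravel(),v.ravel()],d.ravel()).reshape(420,560,3)
z=W[...,2]; m=(d>0)&(z>.15)&(z<.162)&(abs(W[...,0]-.536)<.05)&(abs(W[...,1]-.07)<.03)
print('bar top',m.sum(),W[m].mean(0))
plan([.5407,-.0571,.1984],4)
E
```

```text
clock: 15.55
tcp_pos: [0.5402, -0.057, 0.1987]
eef_rot: [0.517, 0.482, 0.517, -0.482]
wrist_force: [7.7, -1.5, -14.1]
opening: 0.317
bar top 123 [0.53837674 0.06486449 0.15388915]
tcp [ 0.5401 -0.057   0.1987] tool x [-7.e-04  3.e-04 -1.e+00] y yaw 4.0 clock 15.6 F [  8.2  -1.2 -14.5] op 0.319 q6 [-0.25  0.07  1.79  0.    1.28 -0.32]
shift units [0.006 0.011 0.003]
turn units -0.001 alt 22.499
```

View pics/s9.png

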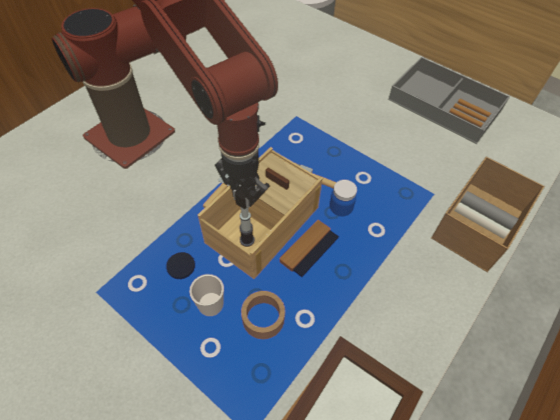

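```bash
python3 - <<'E'
import cv2,numpy as np
a=cv2.imread('pics/s4.png',0);b=cv2.imread('pics/s9.png',0)
r=cv2.matchTemplate(b[155:205,250:310],a[165:192,262:298],cv2.TM_CCOEFF_NORMED);print(cv2.minMaxLoc(r))
E
python3 -c "
from h import *
bot.finish_job()"
```

```text
(-0.46673783659935, 0.9025720357894897, (21, 0), (12, 10))
the job is handed in; nothing more can be done
```

I slid the cover open, squeezed the button by gripping the block, and pulled the mast up to its second stop. I handed the job in at about 15.6 s with the arm still holding it; the interface gives no verdict.

- **Cover:** It moved 119 mm until it stopped against about 54–75 N of wrist force. I take that as the stop, because the start picture shows the cover already about 10 mm open. I inferred the joint value from this and did not read it directly. Comparing pictures before and after the mast pull, the bar had not moved (0 px shift).
- **Mast:** The block travelled 100.3 mm. The pull then rose from about 8 N to 13–14 N with no more movement, which fits the second stop. Two holds 0.8 s apart gave the same position.
- **Button:** The finger opening read about 27 mm, which is about 29 mm after the bias seen on the bar. That fits a 28 mm block with the button fully in.
- **Other things:** The last picture shows no visible change in the bystanders. I did not measure them, and the spool is hidden in that view.
- **Disagreement:** The last depth check put the bar at y = 0.065 m, against 0.070 m from the top camera. The lower value probably includes the side face of the bar, since the picture comparison showed no shift. About 8 N of sideways force remained at the stop.

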